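# Turn a humidifier cassette over in the turnover jig

### The arm

A 7-joint arm with a two-finger parallel gripper is mounted at the origin on the work surface. World frame = base frame: x ahead of the robot, y to its left, z up, the work surface at z = 0. Lengths are in m, angles in degrees, forces in N, time in s.
With the tool pointing down it reaches from about 0.425 to 0.875 m from the base axis. Payload 4.7 kg.
Tool frame: the origin (TCP) lies between the finger pads; the fingertips stand 19 mm ahead of it and the grasp point (between the pads) is the TCP; x points along the fingers, z is the direction in which the jaws open and shut, and the axes are right-handed (so a half turn about x gives the same grasp; the last joint's range is limited). The gripper opens to 87 mm and grips with 3 to 60 N. Pads are 19 mm wide; open, the fingers measure 117 mm over their backs; the gripper's body (75 mm by 190 mm) begins 51 mm behind the grasp point.
Start: joints at [-72.932, 18.392, -4.016, 83.108, 1.295, 78.541, -3.26], TCP at [0.182, 0.624, 0.242] pointing down, gripper open.
Joint ranges: [-163.93, 163.93], [-17.29, 119.83], [-79.2, 71.16], [3.27, 140.29], [-89.18, 269.18], [5.43, 117.66], [-154.24, 154.24]. Speed limits (degrees/s): [147.25, 147.25, 180, 180, 180, 180, 180].

### API

Orientations are given as [roll, pitch, yaw] about the fixed x, y, z axes, in that order (R = Rz(yaw) Ry(pitch) Rx(roll)).
In Python, from cell import monitor, read_camera, camera_model, env, regions_of gives the robot as it stands. The module is installed in compiled form; this text tells all that it offers.
- The arm moves only by the tool step_arm, never from a script. Its argument "deltas" is a list of rows, each a list of 5 numbers: the gripper's target within -1 to 1 (fully open at 1, half-way at 0, shut at -1), then the shift along the tool's x, y, z in m, then the turn about the tool's x in degrees. A call has 1 to 12 rows; each row is the pose to reach, as a shift and turn from the pose commanded when the call began, along the tool's axes at that moment; what a row does not reach only later rows make up. A row lasts 1/8 s, in which the tool goes at most 62.5 mm and 10.7 degrees, less where a joint would pass 70% of its speed; a pose out of reach is approached as far as the arm can. A call with a gripper value outside its range is refused whole. The fingers move at their own pace and stop on an object; "newtons" is the grip in N (left out, the last holds). Time passes only in rows, so rows that repeat a pose let the fingers close. It gives the time, the measured TCP pose, the force and the opening at its end, in the units of the state.
- monitor.get_obs(): the state, without advancing time (a new reading comes with each control period).
- read_camera(name): name is "scene" or "top" or "wrist"; returns (picture, depth): 420x560x3 uint8, red, green, blue; 420x560 float32, m along the optical axis (not along the pixel's ray), 0 where there is no reading.
- camera_model(name): a dict with "fx", "fy", "cx", "cy" (pixels), "k1" (the pictures are not rectified: a ray, as slopes to the right and down, at radius r is drawn at 1 + k1 r^2 times it, then the intrinsics apply), "xyz" and "attitude" of the camera in the world. Camera axes: x right, y down, z forward; pixel columns grow to the right and rows downward; lengths in m; the calibration is good to about 2 mm. A picture is of the moment at which its call begins: read the wrist's pose just before it. camera_model takes no time and is no camera call; for the wrist camera it gives the pose at the moment of the call.
- env.sign_off(): hands the job in, once; it reports no verdict.
Trained networks look in the newest picture that a camera, given by its name, has taken for a name from the list of things; names that differ only in an ending like _2 or _b are one class to them, and where a whole thing is asked for, a point or a joint stands for the part that bears it (a point fixed in the world has none). Each returns a list of dicts, best first, with "p" (0 to 1); they miss things now and then, are a little off and sometimes report something else, mostly with a low value. They report only what shows in the picture. A call takes as long as a camera call. They do not tell look-alikes from the thing itself.
- regions_of(camera, thing): "pixels" (420x560 bool, what is visible of it) and "pixel" ([column, row] in pixels, amid what is visible of it).
The state is a dict: "time_s": time; "qpos": joint angles; "joint_velocities": joint speeds; "effort": joint torques, N m; "tool_pos": TCP position; "tool_rot": TCP orientation; "force": force on the tool from outside, world axes, zero at the start; "wrist_torque": the same for the moment, N m; "grip_width": finger opening in m.
Only numpy, scipy, OpenCV 4.12 (cv2) and the standard library are available. Lean on these libraries where they do the work, as an engineer would, in place of code of your own. Each camera call takes 0.05 s, during which the arm holds its last target. There are 200 camera calls.

### The job

Take the black louvred humidifier cassette by its ends from its lane in the stock tray, put it down on the cork mat, and from there, gripping it across its long sides where the cradle is cut out for fingers, set it gently, louvres up, right down in the metal cradle of the turnover jig's flipper plate. Then take the flipper plate by its bar and swing it all the way over without letting it slam, so that the cassette drops louvres-down into the wooden nest, and let go. Leave the dial and the lock in the tray where they are.

Things in the scene. Friction and masses are not known exactly. Their poses are not given: they have to be found in the camera images.
- cassette_center (a point): centre of the humidifier cassette, a loose black plastic box 66 (its x) x 44 (y) x 18 mm (z), about 70 g. Its face (+z) has five black louvres, its back is a plain grey cover with two round steel magnet seats. It starts louvres up, flat in one of the tray's lanes, x along the lane. Half a turn about z makes no difference to the jig
- tray: fixed open wooden tray, 160 (x) x 167 (y) x 24 mm high, floor 4 mm thick; origin under its centre. Three lanes along x, 49 mm wide and 150 mm long inside, centred at y = -54, 0, 54 mm, parted by 5 mm walls 20 mm above the floor. Cassette, brass dial and lock lie in a lane each (which varies). The cassette has 2 to 3 mm free beside its long sides, over 30 mm at its ends
- mat_top (a point): centre of the upper face of a fixed square cork bench mat, 130 x 130 mm, 3 mm thick, free of things: a place to put the cassette down and take it again
- jig: turnover jig, screwed to the bench; origin under the centre of its plywood base, 150 (x) x 345 (y) x 15 mm. The hinge runs along its x above the origin, 54 mm over the bench, on two steel brackets at x = +-57 mm (free between x = -43 and 43 mm). The flipper plate starts lying on the -y side; the fixed wooden nest is on the +y side
- flipper (a joint): angle of the hinged flipper plate (0.3 kg): 0 = lying open on the jig's -y side, cradle up, where it starts; pi/2 = upright; pi = fully over, face-down on the nest. Damped, but let go it falls the way it leans. Two thin steel keeper flaps, geared to the hinge, fold across the cradle's ends as it swings and hold the cassette in until the last 15 to 35 degrees, then it drops into the nest
- cradle (a point): centre of the aluminium cradle's floor, on the flipper plate 60 mm from the hinge; at angle 0 24 mm above the bench, axes as the jig's. 72 (x) x 50 (y) mm inside, 30 mm deep, long axis along x: 3 mm play round the cassette, 5 mm at the mouth. Walls 7 mm; end walls (+-x) whole, keeper flaps stand 16 mm above them at angle 0; side walls (+-y) cut out to the floor over x = -26 to 26 mm for fingers
- handle (a point): middle of the flipper plate's handle, a round steel bar 10 mm thick along the jig's x, 86 mm free between two straps; 158 mm from the hinge and, at angles 0 and pi, level with it: 54 mm above the bench, 39 mm over the jig's base. 61 mm free between the bar and the cradle's wall. The bar can turn in the fingers
- nest (a point): centre of the cork floor of the fixed wooden nest, 42 mm above the bench, 60 mm from the hinge on the +y side; axes as the jig's. 72.5 (x) x 50.5 (y) mm at the floor, 12 mm deep, walls sloping outward to about 80 x 58 mm at the top, cut out at the middle of the long sides
- hygrometer: round brass dial hygrometer, 47 mm across, 14 mm high, lying loose in another lane of the tray; origin under its centre; to be left alone
- boxlock: brass box lock, 64 x 34 x 12 mm, lying loose in another lane of the tray; origin under its centre; to be left alone
Things that resemble listed ones, but are neither listed nor needed, are in the scene too. Of the things like the part that bears cassette_center, leave any that is pink; of the rest the smaller one is meant.

How it is judged:
By the outcome, as a careful person would: the job done as asked, in the order asked, and still so for the second after the job is handed in, with the robot touching nothing.
It also fails if it takes over 69 s, if anything falls off the work surface, if the arm or the gripper's body presses on something with over 40 N, if the wrist force passes 120 N, or if a joint passes its speed limit or range.

## Working session

There is one attempt and no reset: what is moved stays moved. The work goes in short steps, Python scripts to look and compute and a tool call to move; the robot and the scene stay as the last step left them, time stands still between calls to the robot, and variables do not carry over. Pictures are saved under pics/ and viewed, about 8 in all and at most 12, crops included, and the job is handed in when it is done.

Besides the shell and the picture viewer there is one more tool, called after "Request:" as name([rows], argument=value, ...), one row to a line, values as JSON. step_arm: Moves the arm, as the interface text tells. Its arguments: {"type":"object","properties":{"deltas":{"type":"array"},"newtons":{"type":"number"}},"required":["deltas"]}

```bash
mkdir -p pics; cat > h.py <<'E'
import numpy as np, cv2
from scipy.spatial.transform import Rotation as R
from cell import monitor, read_camera, camera_model, env, regions_of
def save(n,im): cv2.imwrite('pics/'+n,im[:,:,::-1])
def Rm(m):
    a=np.array(m['attitude'],float)
    return a if a.shape==(3,3) else R.from_euler('xyz',a,degrees=True).as_matrix()
def ray(m,uv):
    uv=np.atleast_2d(np.array(uv,float)); K=np.array([[m['fx'],0,m['cx']],[0,m['fy'],m['cy']],[0,0,1.]])
    return cv2.undistortPoints(uv[:,None],K,np.array([m['k1'],0,0,0,0.]))[:,0]
def world(m,uv,d):
    s=ray(m,uv); p=np.c_[s,np.ones(len(s))]*np.array(d)[:,None]
    return p@Rm(m).T+np.array(m['xyz'])
def onplane(m,uv,z):
    s=ray(m,uv); d=np.c_[s,np.ones(len(s))]@Rm(m).T; o=np.array(m['xyz'])
    return o+d*((z-o[2])/d[:,2])[:,None]
def cloud(m,mask,D):
    v,u=np.nonzero(mask&(D>0)); return world(m,np.c_[u,v],D[v,u])
E
python3 - <<'E'
from h import *
print(monitor.get_obs())
for c in ['scene','top']:
    im,D=read_camera(c); m=camera_model(c); print(c,m); save(c+'0.png',im)
    for t in ['cassette_center','tray','jig','flipper','hygrometer','boxlock','handle','cradle','nest','mat_top']:
        try: rs=regions_of(c,t)
        except Exception as e: print(t,e); continue
        for r in rs[:4]:
            P=cloud(m,r['pixels'],D)
            print(t,round(r['p'],2),np.round(r['pixel']),r['pixels'].sum(),np.round(np.median(P,0),3) if len(P) else '')
E
```

```text
{'time_s': 0.0, 'qpos': array([-72.9297224 ,  18.4402585 ,  -4.01391335,  83.17527528,
         1.29577377,  78.53983183,  -3.261159  ]), 'joint_velocities': array([ 0.04526568,  0.02959589, -0.0167501 ,  0.08347646,  0.07268592,
        0.0014342 , -0.04721175]), 'effort': array([-2.66162806e-04, -4.91307592e+01, -4.04493660e-01, -3.12510073e+01,
       -6.40203897e-02,  4.41829709e-02,  1.87916321e-04]), 'tool_pos': array([0.18194804, 0.62347877, 0.2404444 ]), 'tool_rot': array([-176.37080301,   89.88969195, -102.63386271]), 'force': array([-0.3441056 , -0.09123122,  0.22064292]), 'wrist_torque': array([ 0.01379986, -0.00939831, -0.03503676]), 'grip_width': 0.08688353371983232}
scene {'fx': 432.12636373077083, 'fy': 432.12636373077083, 'cx': 273.41578076045334, 'cy': 200.76137651498132, 'k1': -0.029607694248744567, 'xyz': array([ 1.10228388, -0.35965858,  0.73041071]), 'attitude': array([-1.33528459e+02, -9.34723298e-02,  5.52070647e+01])}
cassette_center 0.84 [335. 235.] 1132 [0.663 0.113 0.024]
cassette_center 0.78 [355. 154.] 382 [0.463 0.356 0.017]
cassette_center 0.74 [382. 19
[... 878 characters left out ...]
35169,  -91.3798669 ])}
cassette_center 0.91 [245. 164.] 1150 [0.653 0.114 0.024]
cassette_center 0.73 [168. 182.] 528 [0.614 0.29  0.021]
cassette_center 0.59 [137. 250.] 610 [0.456 0.36  0.016]
cassette_center 0.41 [395. 184.] 1464 [ 0.598 -0.222  0.049]
tray 0.82 [178. 185.] 3797 [0.613 0.294 0.006]
jig 0.87 [361. 193.] 9775 [ 0.572 -0.153  0.017]
jig 0.6 [192. 183.] 407 [0.617 0.239 0.016]
flipper 0.76 [396. 186.] 1660 [ 0.594 -0.224  0.051]
hygrometer 0.66 [142. 187.] 289 [0.604 0.346 0.018]
boxlock 0.82 [193. 182.] 438 [0.619 0.239 0.016]
cradle 0.9 [394. 184.] 1546 [ 0.594 -0.225  0.048]
nest 0.75 [362. 196.] 9719 [ 0.572 -0.155  0.017]
mat_top 0.6 [208. 272.] 3431 [0.413 0.205 0.003]
```

```bash
python3 - <<'E'
import cv2
a=cv2.imread('pics/top0.png')
cv2.imwrite('pics/top0b.png',cv2.resize(a[90:350,100:460],None,fx=2.2,fy=2.2,interpolation=cv2.INTER_CUBIC))
E
```

```text
(no output)
```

View pics/top0b.png

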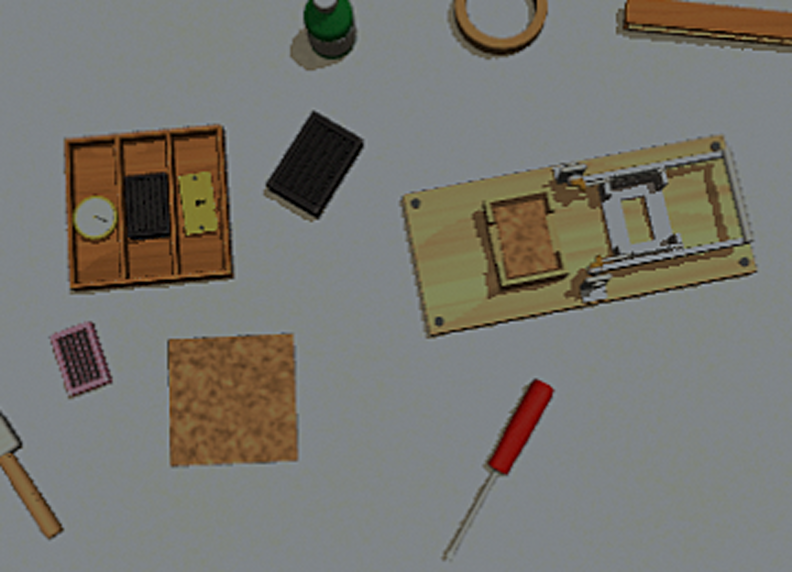

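View pics/scene0.png

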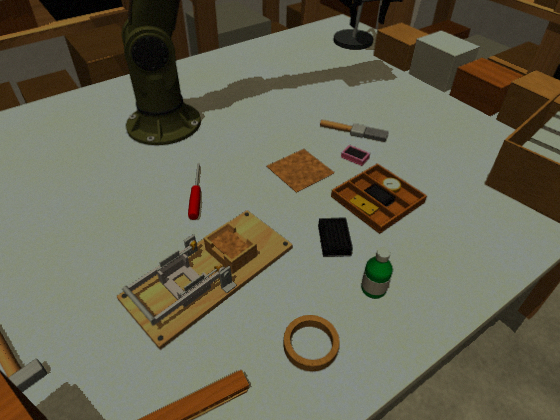

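Candidates in the top picture: the black louvred box in the tray's middle lane at (168,182), a bigger black one loose on the bench at (245,164), and a pink one at (137,250). The tray one is smaller and not pink, so I choose it. The brass dial is at (142,187), the lock at (193,182), the mat at (208,272), the nest at about (339,198) and the flipper on the right at about (396,186). Next I measure yaws and the tool axes.

```bash
cat >> h.py <<'E'
def rect(P):
    r=cv2.minAreaRect((P[:,:2]*1000).astype(np.float32)); b=cv2.boxPoints(r)
    e=[b[1]-b[0],b[2]-b[1]]; l=max(e,key=lambda x:np.hypot(*x))
    return np.round(r[0],1),np.round(sorted(r[1]),1),round(np.degrees(np.arctan2(l[1],l[0]))%180,2)
def big(mask):
    n,l,s,_=cv2.connectedComponentsWithStats(mask.astype(np.uint8)); return l==1+np.argmax(s[1:,4])
def tool():
    o=monitor.get_obs(); T=R.from_euler('xyz',o['tool_rot'],degrees=True).as_matrix()
    return o,T
def go(target,jaw):
    """rows' shift for TCP target (m, world) and turn so that the jaw axis has world azimuth jaw (mod 180)"""
    o,T=tool(); d=T.T@(np.array(target)-o['tool_pos'])
    az=np.degrees(np.arctan2(T[1,2],T[0,2])); t=(az-jaw+90)%180-90  # tool x points down: +turn lowers azimuth
    return 'shift',np.round(d,4),'turn',round(t,2),'(alt %.1f)'%(t-180*np.sign(t)),'jaw',round(az,2),'j7',round(o['qpos'][6],1)
E
python3 - <<'E'
from h import *
im,D=read_camera('top'); m=camera_model('top')
for t,k in [('cassette_center',3),('tray',1),('jig',1),('mat_top',1),('cradle',1)]:
    for r in regions_of('top',t)[:k]:
        P=cloud(m,big(r['pixels']),D); print(t,r['pixel'],rect(P),np.round(np.percentile(P[:,2],[5,50,95]),3))
o,T=tool(); print(T.round(3)); mw=camera_model('wrist'); print(mw['xyz'],Rm(mw).round(3), mw['fx'])
print(go([0.56,0.29,0.25],3))
E
```

```text
cassette_center [135.8, 250.5] (array([456.1, 362.8]), array([49.8, 68. ]), np.float32(19.27)) [0.002 0.016 0.021]
cassette_center [167.5, 181.1] (array([618.2, 291.9]), array([45.1, 72.2]), np.float32(4.5)) [0.015 0.021 0.025]
cassette_center [244.6, 165.2] (array([659.5, 117.3]), array([ 71.3, 102.3]), np.float32(147.6)) [0.004 0.024 0.029]
tray [179.1, 184.8] (array([614.5, 291.7]), array([162.6, 168.3]), np.float32(93.43)) [0.001 0.006 0.026]
jig [362.5, 195.8] (array([ 578.5, -161. ]), array([156. , 354.4]), np.float32(99.43)) [0.012 0.017 0.057]
mat_top [207.3, 272.1] (array([413. , 205.1]), array([130.8, 131.6]), np.float32(91.41)) [-0.001  0.003  0.006]
cradle [395.6, 186.0] (array([ 594.8, -240.6]), array([109.7, 189.5]), np.float32(100.16)) [0.019 0.05  0.063]
[[ 0.   -0.96  0.28]
 [ 0.    0.28  0.96]
 [-1.   -0.    0.  ]]
[0.11021125 0.6448121  0.38410974] [[ 0.28   0.924  0.26 ]
 [ 0.96  -0.269 -0.076]
 [-0.     0.27  -0.963]] 344.27331595247426
('shift', array([-0.0084, -0.4564, -0.2148]), 'turn', np.float64(70.74), '(alt -109.3)', 'jaw', np.float64(73.74), 'j7', np.float64(-3.3))
```

Request:
step_arm([
  [1,0,-0.03,-0.015,5],
  [1,0.005,-0.08,-0.04,13],
  [1,0.01,-0.13,-0.065,22],
  [1,0.02,-0.18,-0.09,31],
  [1,0.03,-0.235,-0.115,40],
  [1,0.04,-0.29,-0.14,49],
  [1,0.05,-0.34,-0.165,58],
  [1,0.06,-0.385,-0.185,66],
  [1,0.07,-0.41,-0.196,70],
  [1,0.07,-0.4115,-0.1966,70],
  [1,0.07,-0.4115,-0.1966,70],
  [1,0.07,-0.4115,-0.1966,70],
])

```text
time_s: 2.9
tool_pos: [0.5206, 0.3225, 0.172]
tool_rot: [95.7, 89.9, 99.7]
force: [-0.2, 0.5, 0.2]
grip_width: 0.087
```

```bash
python3 - <<'E'
from h import *
o,T=tool(); print(o['time_s'],o['tool_pos'],o['qpos'].round(1))
m=camera_model('wrist'); im,D=read_camera('wrist'); save('w1.png',im)
for r in regions_of('wrist','cassette_center')[:3]:
    P=cloud(m,big(r['pixels']),D); z=np.median(P[:,2]); Q=P[abs(P[:,2]-z)<.004]
    print(round(r['p'],2),r['pixel'],z.round(4),rect(Q),rect(P))
E
```

```text
2.9 [0.52061175 0.32246306 0.17197885] [-49.2  16.4  17.9  94.6  -5.4  69.7 -26.1]
0.91 [378.6, 232.5] 0.0202 (array([611.7, 294.9]), array([48.5, 67.1]), np.float32(3.63)) (array([608.3, 305.1]), array([69.3, 87.8]), np.float32(3.63))
0.83 [210.5, 146.2] 0.0167 (array([454.4, 361.9]), array([43.5, 66. ]), np.float32(19.06)) (array([454.3, 362.2]), array([44.1, 66. ]), np.float32(19.07))
```

View pics/w1.png

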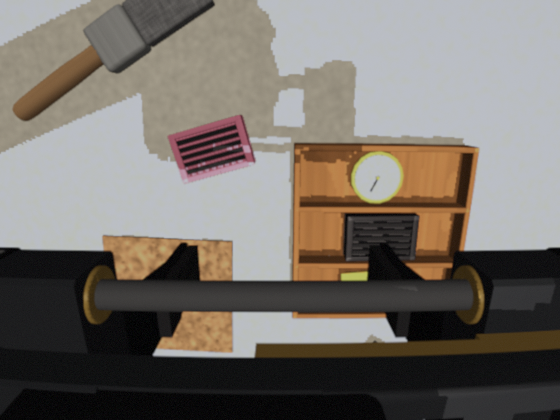

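The wrist view shows the small black louvred cassette in the middle lane at (380,237), with the dial above it at (378,177) and the lock below. The choice is confirmed. The arm stopped short, so I continue.

```bash
python3 - <<'E'
from h import *
print(go([0.612,0.293,0.16],3.5))
E
```

```text
('shift', array([ 0.012 , -0.0349,  0.0888]), 'turn', np.float64(0.42), '(alt -179.6)', 'jaw', np.float64(3.92), 'j7', np.float64(-26.1))
```

Request:
step_arm([
  [1,0.004,-0.012,0.03,0],
  [1,0.012,-0.026,0.065,0.4],
  [1,0.012,-0.035,0.089,0.4],
  [1,0.012,-0.035,0.089,0.4],
  [1,0.012,-0.035,0.089,0.4],
])

```text
time_s: 3.62
tool_pos: [0.612, 0.2922, 0.1596]
tool_rot: [134.1, 89.9, 137.5]
force: [-0.4, 0.1, 0.3]
grip_width: 0.0869
```

```bash
python3 - <<'E'
from h import *
o,T=tool(); print(o['time_s'],o['tool_pos'],o['qpos'].round(1))
m=camera_model('wrist'); im,D=read_camera('wrist'); save('w2.png',im)
for t in ['cassette_center','tray']:
  for r in regions_of('wrist',t)[:2]:
    P=cloud(m,big(r['pixels']),D); z=np.median(P[:,2]); Q=P[abs(P[:,2]-z)<.003]
    print(t,round(r['p'],2),r['pixel'],z.round(4),rect(Q),rect(P))
print(go([0.612,0.293,0.026],3.5))
E
```

```text
3.625 [0.61195386 0.29224414 0.15960863] [-42.5  25.   19.7  85.3  -8.7  71.2 -18.3]
cassette_center 0.92 [100.2, 109.7] 0.0166 (array([454.3, 361.6]), array([44.2, 67.1]), np.float32(18.79)) (array([448.2, 361.7]), array([49. , 78.6]), np.float32(19.16))
cassette_center 0.66 [298.0, 334.7] 0.0125 (array([637.9, 157.9]), array([21., 44.]), np.float32(3.48)) (array([639.7, 155.6]), array([27. , 55.6]), np.float32(3.39))
tray 0.75 [291.6, 169.9] 0.0038 (array([610.7, 292.6]), array([151.6, 158.3]), np.float32(93.72)) (array([613.6, 295.8]), array([164.2, 166.6]), np.float32(3.72))
('shift', array([0.1339, 0.0006, 0.0002]), 'turn', np.float64(-0.04), '(alt 180.0)', 'jaw', np.float64(3.46), 'j7', np.float64(-18.2))
```

View pics/w2.png

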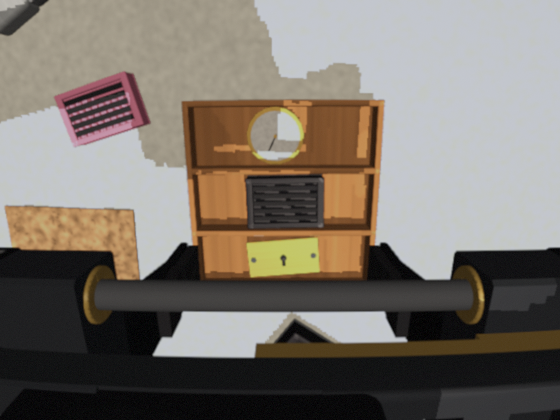

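Cassette at (285,202), centred in view in the middle lane; the dial at (276,136) and the lock at (284,257) are clear.

```bash
python3 - <<'E'
from h import *
m=camera_model('wrist'); im=cv2.imread('pics/w2.png')
sub=np.zeros(im.shape[:2],bool); sub[174:231,240:332]=True
# dark & uncoloured
mask=big(sub&(im.max(2).astype(int)<75)); v,u=np.nonzero(mask)
print(u.min(),u.max(),v.min(),v.max())
im2,D=read_camera('wrist'); P=cloud(m,mask,D); print(np.percentile(P[:,2],[10,50,90]))
for z in (.020,.022): print(rect(onplane(m,np.c_[u,v],z)))
print('tray floor z',np.median(cloud(m,np.pad(np.ones((20,20),bool),((190,210),(205,335))),D)[:,2]))
E
```

```text
240 331 174 229
[0.01758353 0.0203004  0.0217233 ]
(array([612.4, 292.7]), array([47.8, 79. ]), np.float32(4.95))
(array([612.4, 293.2]), array([47.4, 78.4]), np.float32(4.95))
tray floor z 0.0033603068329182417
```

Request:
step_arm([
  [1,0.03,0.001,0.0,0],
  [1,0.07,0.001,0.0,0],
  [1,0.105,0.001,0.0,0],
  [1,0.125,0.001,0.0,0],
  [1,0.133,0.001,0.0,0],
  [1,0.133,0.001,0,0],
  [0.2,0.133,0.001,0,0],
  [0.2,0.133,0.001,0,0],
  [0.2,0.133,0.001,0,0],
  [0.2,0.133,0.001,0,0],
], newtons=12)

```text
time_s: 5.08
tool_pos: [0.6135, 0.2922, 0.0274]
tool_rot: [31.6, 89.9, 34.9]
force: [-0.2, -0.5, 3.2]
grip_width: 0.066
```

Request:
step_arm([
  [0.2,-0.02,0,0,0],
  [0.2,-0.05,0,0,0],
  [0.2,-0.06,-0.015,-0.035,0],
  [0.2,-0.06,-0.035,-0.08,0],
  [0.2,-0.06,-0.055,-0.13,0],
  [0.2,-0.06,-0.07,-0.165,0],
  [0.2,-0.05,-0.0735,-0.1733,0],
  [0.2,-0.03,-0.0735,-0.1733,0],
  [0.2,-0.012,-0.0735,-0.1733,0],
  [0.2,-0.002,-0.0735,-0.1733,0],
  [0.2,0.0005,-0.0735,-0.1733,0],
  [0.2,0.0005,-0.0735,-0.1733,0],
])

```text
time_s: 6.58
tool_pos: [0.4451, 0.2088, 0.0266]
tool_rot: [23.1, 89.9, 26.5]
force: [-0.5, 0.0, -0.5]
grip_width: 0.0659
```

Request:
step_arm([
  [1,0.0005,0,0,0],
  [1,0.0005,0,0,0],
  [1,-0.03,0,0,0],
  [1,-0.08,0,0,0],
  [1,-0.13,0,0,0],
  [1,-0.13,0,0,0],
])

```text
time_s: 7.32
tool_pos: [0.4472, 0.21, 0.1606]
tool_rot: [32.8, 89.5, 36.2]
force: [0.1, -1.0, -0.1]
grip_width: 0.0872
```

```bash
python3 - <<'E'
from h import *
m=camera_model('wrist'); im,D=read_camera('wrist'); save('w3.png',im)
for r in regions_of('wrist','cassette_center')[:2]:
    P=cloud(m,big(r['pixels']),D); z=np.median(P[:,2]); Q=P[abs(P[:,2]-z)<.003]
    print(round(r['p'],2),r['pixel'],z.round(4),rect(Q))
    v,u=np.nonzero(big(r['pixels'])); print(rect(onplane(m,np.c_[u,v],.021)))
o,T=tool(); print(o['time_s'],o['tool_pos'],o['qpos'].round(1)); print(go([.445,.2088,.15],93.5))
E
```

```text
0.85 [297.5, 22.1] 0.0164 (array([455., 359.]), array([40.2, 66.9]), np.float32(18.14))
(array([455. , 356.4]), array([41.7, 66.6]), np.float32(17.59))
0.77 [279.0, 201.2] 0.0194 (array([444.4, 209.3]), array([44.4, 66. ]), np.float32(4.25))
(array([444.7, 210.8]), array([47.6, 66.4]), np.float32(4.49))
7.425 [0.4444655  0.20862514 0.15643856] [-48.    2.2  20.3 112.2  -0.9  65.6 -24. ]
('shift', array([0.0064, 0.0001, 0.0005]), 'turn', np.float64(89.84), '(alt -90.2)', 'jaw', np.float64(3.34), 'j7', np.float64(-24.0))
```

Request:
step_arm([
  [1,0,0,0,5],
  [1,0,0,0,15],
  [1,0.01,0,0,25],
  [1,0.02,0,0,35],
  [1,0.03,0,0,45],
  [1,0.04,0,0,55],
  [1,0.05,0,0,65],
  [1,0.06,0,0,75],
  [1,0.07,0,0,85],
  [1,0.07,0,0,89.8],
  [1,0.07,0,0,89.8],
  [1,0.07,0,0,89.8],
])

```text
time_s: 8.93
tool_pos: [0.4439, 0.2082, 0.0853]
tool_rot: [-54.0, 89.9, -140.4]
force: [-1.2, 0.2, 0.3]
grip_width: 0.0873
```

```bash
python3 - <<'E'
from h import *
o,T=tool(); print(o['time_s'],o['tool_pos'],o['qpos'].round(1)); print(go([.4448,.2095,.0255],93.5))
E
```

```text
8.925 [0.44385729 0.20817487 0.08533408] [ -50.8    7.2   23.9  116.4   -3.5   57.1 -111.5]
('shift', array([ 0.0598,  0.0011, -0.0013]), 'turn', np.float64(0.12), '(alt -179.9)', 'jaw', np.float64(-86.38), 'j7', np.float64(-111.5))
```

Request:
step_arm([
  [1,0.03,0.001,-0.001,0],
  [1,0.05,0.001,-0.001,0],
  [1,0.058,0.001,-0.001,0],
  [1,0.06,0.001,-0.001,0],
  [1,0.06,0.001,-0.001,0],
  [-0.3,0.06,0.001,-0.001,0],
  [-0.3,0.06,0.001,-0.001,0],
  [-0.3,0.06,0.001,-0.001,0],
  [-0.3,0.06,0.001,-0.001,0],
  [-0.3,0.06,0.001,-0.001,0],
], newtons=10)

```text
time_s: 10.18
tool_pos: [0.4453, 0.2095, 0.0261]
tool_rot: [134.3, 90.0, 47.8]
force: [-0.2, -1.2, -1.2]
grip_width: 0.0449
```

Request:
step_arm([
  [-0.3,-0.03,0,0,0],
  [-0.3,-0.08,0.005,0.01,0],
  [-0.3,-0.12,0.015,0.045,0],
  [-0.3,-0.144,0.027,0.095,-1],
  [-0.3,-0.144,0.041,0.15,-2],
  [-0.3,-0.144,0.056,0.205,-3],
  [-0.3,-0.144,0.071,0.26,-4],
  [-0.3,-0.144,0.086,0.315,-5],
  [-0.3,-0.144,0.1,0.365,-6],
  [-0.3,-0.144,0.112,0.41,-6],
  [-0.3,-0.144,0.119,0.435,-6],
  [-0.3,-0.144,0.1213,0.443,-6],
])

```text
time_s: 11.68
tool_pos: [0.5932, -0.2272, 0.1695]
tool_rot: [-58.0, 89.9, -138.6]
force: [0.0, -0.3, -1.1]
grip_width: 0.0439
```

Request:
step_arm([
  [-0.3,0,0,0,0],
  [-0.3,0,0,0,0],
])

```text
time_s: 11.92
tool_pos: [0.5938, -0.2232, 0.1699]
tool_rot: [177.7, 89.9, 97.3]
force: [0.5, 0.5, 0.0]
grip_width: 0.0442
```

```bash
python3 - <<'E'
from h import *
o,T=tool(); print(o['time_s'],o['tool_pos'],o['qpos'].round(1),o['grip_width'])
m=camera_model('wrist'); im,D=read_camera('wrist'); save('w4.png',cv2.resize(im,None,fx=1.4,fy=1.4)); np.savez('w4.npz',im=im,D=D,xyz=m['xyz'],R=m['attitude'])
print(go([.594,-.225,.17],99.43))
for r in regions_of('wrist','jig')[:1]:
    P=cloud(m,r['pixels'],D); Q=P[abs(P[:,2]-.015)<.004]; print(r['p'],rect(P),rect(Q))
E
```

```text
11.925 [ 0.59379774 -0.22318523  0.16989152] [-15.2  22.8  42.7  92.1 -16.2  71.4 -49.8] 0.044152003085726234
('shift', array([-0.    , -0.0001,  0.0018]), 'turn', np.float64(0.24), '(alt -179.8)', 'jaw', np.float64(-80.33), 'j7', np.float64(-49.8))
0.81 (array([ 574.4, -160.4]), array([148.1, 355.6]), np.float32(99.77)) (array([ 573.7, -154.8]), array([147.7, 344.4]), np.float32(99.6))
```

View pics/w4.png

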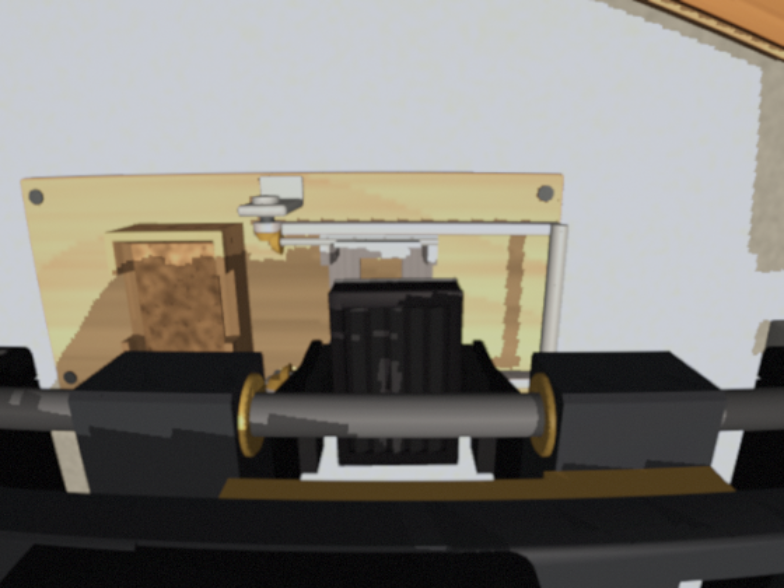

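The flipper lies open and the nest is on the left at (170,300) in this view. The cassette is held louvres up and hides half of the cradle at (385,265), so I shift −x for a clear view of it.

Request:
step_arm([
  [-0.3,-0.01,-0.03,-0.005,0],
  [-0.3,-0.02,-0.06,-0.01,0],
  [-0.3,-0.02,-0.08,-0.01,0],
  [-0.3,-0.02,-0.08,-0.01,0],
  [-0.3,-0.02,-0.08,-0.01,0],
])

```text
time_s: 12.65
tool_pos: [0.5142, -0.2275, 0.1903]
tool_rot: [102.3, 89.9, 21.9]
force: [-0.1, 0.3, -1.0]
grip_width: 0.0437
```

```bash
python3 - <<'E'
from h import *
o,T=tool(); print(o['time_s'],o['tool_pos'],o['qpos'].round(1),o['grip_width'])
m=camera_model('wrist'); im,D=read_camera('wrist'); save('w5.png',cv2.resize(im,None,fx=1.4,fy=1.4)); np.savez('w5.npz',im=im,D=D,xyz=m['xyz'],R=m['attitude'])
for t in ['jig','cradle','nest','flipper']:
  for r in regions_of('wrist',t)[:1]:
    P=cloud(m,r['pixels'],D); Q=P[abs(P[:,2]-.015)<.004]; print(t,r['p'],r['pixel'],rect(P),rect(Q) if len(Q)>50 else '')
m=camera_model('top')
b=onplane(m,[[283.2,179.1],[427.7,152.3],[443.2,211.8],[295.5,242.3]],.015); print(b.round(4),rect(b))
E
```

```text
12.65 [ 0.51415181 -0.22752734  0.19025397] [-19.1  11.7  45.6 101.3  -8.9  70.7 -51.5] 0.043704608519577026
jig 0.56 [225.8, 116.1] (array([ 571.2, -149.9]), array([157.4, 355.1]), np.float32(99.71)) (array([ 572.4, -155. ]), array([150.6, 344.6]), np.float32(99.66))
cradle 0.82 [297.2, 110.4] (array([ 586.4, -242.1]), array([114.8, 191.2]), np.float32(99.36)) (array([ 585.7, -236. ]), array([114.8, 179.3]), np.float32(99.12))
flipper 0.68 [295.9, 109.3] (array([ 586.7, -242.4]), array([113.2, 191.6]), np.float32(99.35)) (array([ 585.7, -234. ]), array([113.2, 174.4]), np.float32(99.09))
[[ 0.6179  0.0248  0.015 ]
 [ 0.6736 -0.3117  0.015 ]
 [ 0.5328 -0.337   0.015 ]
 [ 0.4719  0.0007  0.015 ]] (array([ 572.9, -156.5]), array([148. , 343.1]), np.float32(99.4))
```

View pics/w5.png

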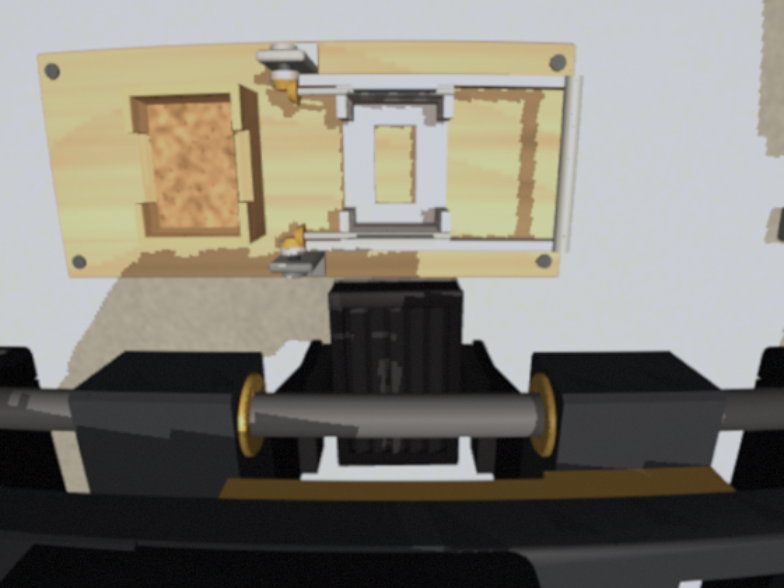

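The view is now clear: cradle with a windowed floor centred at about (395,165), bar at (568,165), hinge brackets at (290,55) and (297,262), nest at (195,165).

```bash
python3 - <<'E'
from h import *
f=np.load('w5.npz'); D=f['D']; m=camera_model('wrist'); m['xyz']=f['xyz']; m['attitude']=f['R']
print('window/floor ctr',onplane(m,np.array([[394.5,164]])/1.4,.024), 'cradle4', onplane(m,np.array([[343,165],[449,165]])/1.4,.024))
print('bar',onplane(m,np.array([[574,78],[562,248],[569,164]])/1.4,.056))
P=cloud(m,D>0,D); c=np.array([.5728,-.1552]); a=np.radians(9.6); M=np.array([[np.cos(a),np.sin(a)],[-np.sin(a),np.cos(a)]])
L=np.c_[(P[:,:2]-c)@M.T,P[:,2]]*1000
def sel(x0,x1,y0,y1,z0,z1):
    q=L[(L[:,0]>x0)&(L[:,0]<x1)&(L[:,1]>y0)&(L[:,1]<y1)&(L[:,2]>z0)&(L[:,2]<z1)]; print((x0,x1,y0,y1,z0,z1),len(q), np.percentile(q,[2,50,98],axis=0).round(1).tolist() if len(q) else '')
sel(-50,50,-100,-20,18,30)   # cradle floor
sel(-50,50,-100,-20,47,58)   # wall tops
sel(-50,50,-100,-20,60,80)   # flaps
sel(-40,40,-175,-140,45,70)  # bar
sel(-45,45,20,100,36,46)     # nest floor
sel(-45,45,20,100,49,60)     # nest rim
sel(-75,75,-15,15,45,80)
E
```

```text
window/floor ctr [[ 0.58246437 -0.21448611  0.024     ]] cradle4 [[ 0.57655757 -0.18291486  0.024     ]
 [ 0.58763229 -0.24807205  0.024     ]]
bar [[ 0.64531319 -0.30298169  0.056     ]
 [ 0.55273051 -0.31946345  0.056     ]
 [ 0.60014346 -0.31138421  0.056     ]]
(-50, 50, -100, -20, 18, 30) 4280 [[-36.1, -91.0, 21.6], [0.6, -59.4, 23.4], [34.8, -29.3, 25.5]]
(-50, 50, -100, -20, 47, 58) 2839 [[-48.7, -97.4, 47.6], [31.9, -58.7, 53.3], [47.9, -21.7, 57.5]]
(-50, 50, -100, -20, 60, 80) 676 [[-41.8, -81.2, 60.3], [-38.6, -60.4, 69.2], [40.6, -38.9, 71.1]]
(-40, 40, -175, -140, 45, 70) 1344 [[-38.2, -162.2, 52.9], [1.8, -156.5, 57.5], [38.5, -153.0, 59.3]]
(-45, 45, 20, 100, 36, 46) 6929 [[-37.3, 25.8, 38.3], [0.8, 58.5, 41.3], [36.3, 91.4, 45.1]]
(-45, 45, 20, 100, 49, 60) 2205 [[-44.4, 25.7, 49.3], [25.2, 60.7, 53.1], [44.3, 93.1, 54.7]]
(-75, 75, -15, 15, 45, 80) 1926 [[-62.1, -13.9, 46.9], [38.7, -3.6, 59.6], [62.1, 10.8, 65.1]]
```

```bash
python3 - <<'E'
from h import *
print(go([.583,-.2145,.10],99.6))
E
```

```text
('shift', array([ 0.0898,  0.0708, -0.0021]), 'turn', np.float64(-0.02), '(alt 180.0)', 'jaw', np.float64(-80.42), 'j7', np.float64(-51.5))
```

Request:
step_arm([
  [-0.3,0.0,0.02,-0.001,0],
  [-0.3,0.02,0.05,-0.002,0],
  [-0.3,0.05,0.071,-0.002,0],
  [-0.3,0.08,0.071,-0.002,0],
  [-0.3,0.09,0.071,-0.002,0],
  [-0.3,0.09,0.071,-0.002,0],
  [-0.3,0.09,0.071,-0.002,0],
])

```text
time_s: 13.78
tool_pos: [0.5836, -0.2154, 0.1015]
tool_rot: [69.5, 89.9, -10.9]
force: [0.1, -0.1, -0.5]
grip_width: 0.0442
```

```bash
python3 - <<'E'
from h import *
print(go([.583,-.2145,.047],99.6)); o,T=tool(); print(o['force'],o['tool_pos'])
E
```

```text
('shift', array([ 0.0545, -0.0005, -0.001 ]), 'turn', np.float64(-0.08), '(alt 179.9)', 'jaw', np.float64(-80.48), 'j7', np.float64(-48.6))
[ 0.06332057 -0.08248632 -0.46383228] [ 0.58356611 -0.2153563   0.10149673]
```

Request:
step_arm([
  [-0.3,0.012,-0.0005,-0.001,0],
  [-0.3,0.024,-0.0005,-0.001,0],
  [-0.3,0.034,-0.0005,-0.001,0],
  [-0.3,0.042,-0.0005,-0.001,0],
  [-0.3,0.048,-0.0005,-0.001,0],
  [-0.3,0.051,-0.0005,-0.001,0],
  [-0.3,0.051,-0.0005,-0.001,0],
  [-0.3,0.051,-0.0005,-0.001,0],
])

```text
time_s: 14.78
tool_pos: [0.5824, -0.214, 0.0494]
tool_rot: [73.6, 90.0, -6.9]
force: [-0.3, 0.2, -0.4]
grip_width: 0.0441
```

Request:
step_arm([
  [-0.3,0.001,0,0,0],
  [-0.3,0.002,0,0,0],
  [-0.3,0.003,0,0,0],
  [-0.3,0.003,0,0,0],
])

```text
time_s: 15.28
tool_pos: [0.5824, -0.2139, 0.0472]
tool_rot: [134.7, 90.0, 54.3]
force: [-3.1, 1.6, 6.1]
grip_width: 0.0441
```

Request:
step_arm([
  [0.15,0.0,0,0,0],
  [0.35,0,0,0,0],
  [0.35,0,0,0,0],
  [0.35,-0.02,0,0,0],
  [0.35,-0.05,0,0,0],
  [0.35,-0.1,0,0,0],
  [0.35,-0.12,-0.04,0,0],
  [0.35,-0.12,-0.08,0,0],
  [0.35,-0.12,-0.08,0,0],
  [0.35,-0.12,-0.08,0,0],
])

```text
time_s: 16.52
tool_pos: [0.5042, -0.2269, 0.1671]
tool_rot: [93.0, 89.9, 12.5]
force: [0.1, 0.7, 0.2]
grip_width: 0.0587
```

```bash
python3 - <<'E'
from h import *
o,T=tool(); print(o['time_s'],o['tool_pos'],o['qpos'].round(1),o['grip_width'])
m=camera_model('wrist'); im,D=read_camera('wrist'); save('w6.png',cv2.resize(im,None,fx=1.4,fy=1.4))
P=cloud(m,D>0,D); c=np.array([.5728,-.1552]); a=np.radians(9.6); M=np.array([[np.cos(a),np.sin(a)],[-np.sin(a),np.cos(a)]])
L=np.c_[(P[:,:2]-c)@M.T,P[:,2]]*1000
def sel(x0,x1,y0,y1,z0,z1):
    q=L[(L[:,0]>x0)&(L[:,0]<x1)&(L[:,1]>y0)&(L[:,1]<y1)&(L[:,2]>z0)&(L[:,2]<z1)]; print((x0,x1,y0,y1,z0,z1),len(q), np.percentile(q,[2,50,98],axis=0).round(1).tolist() if len(q) else '')
sel(-30,30,-80,-40,10,60)
for x in(-28,0,28):
  for y in (-75,-60,-45): sel(x-4,x+4,y-3,y+3,10,60)
sel(-40,40,-175,-140,45,70)
print(go([.6000,-.3112,.12],99.6))
E
```

```text
16.525 [ 0.50418329 -0.2268972   0.16714395] [-19.7  11.7  46.4 104.2  -9.2  67.9 -50.9] 0.058671733410812645
(-30, 30, -80, -40, 10, 60) 4350 [[-28.8, -79.2, 37.4], [1.1, -59.8, 40.4], [28.9, -40.8, 42.5]]
(-32, -24, -78, -72, 10, 60) 88 [[-31.9, -77.6, 38.1], [-28.1, -74.9, 41.0], [-24.2, -72.1, 42.3]]
(-32, -24, -63, -57, 10, 60) 86 [[-31.9, -62.9, 37.6], [-28.1, -60.6, 40.8], [-24.2, -57.5, 42.6]]
(-32, -24, -48, -42, 10, 60) 86 [[-31.9, -47.5, 38.0], [-28.1, -45.1, 40.9], [-24.3, -42.0, 42.7]]
(-4, 4, -78, -72, 10, 60) 81 [[-3.3, -77.9, 37.4], [0.3, -75.7, 39.8], [3.4, -72.6, 42.0]]
(-4, 4, -63, -57, 10, 60) 85 [[-3.3, -62.9, 37.1], [0.3, -59.8, 40.2], [4.0, -57.5, 41.6]]
(-4, 4, -48, -42, 10, 60) 82 [[-3.3, -47.7, 37.5], [0.3, -45.5, 39.6], [4.0, -42.3, 41.9]]
(24, 32, -78, -72, 10, 60) 92 [[24.1, -77.5, 38.2], [27.6, -75.2, 41.0], [31.8, -72.3, 42.5]]
(24, 32, -63, -57, 10, 60) 88 [[24.0, -62.8, 38.2], [27.5, -60.2, 40.9], [31.1, -57.6, 42.4]]
(24, 32, -48, -42, 10, 60) 87 [[24.1, -48.0, 38.2], [27.5, -45.1, 41.0], [31.2, -42.1, 42.6]]
(-40, 40, -175, -140, 45, 70) 1637 [[-38.0, -162.1, 52.8], [1.6, -156.4, 57.4], [38.6, -153.0, 59.4]]
('shift', array([0.047 , 0.0801, 0.0992]), 'turn', np.float64(-0.01), '(alt 180.0)', 'jaw', np.float64(-80.41), 'j7', np.float64(-50.9))
```

View pics/w6.png

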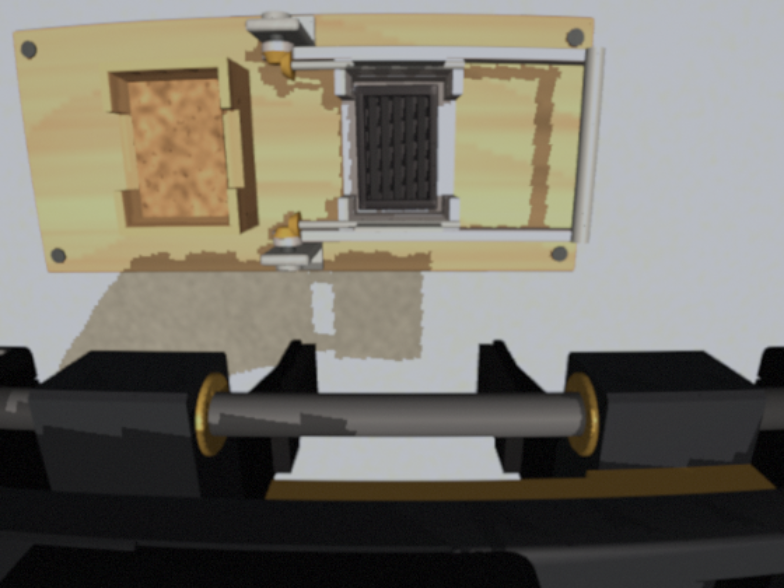

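The cassette sits flat in the cradle at (398,147), louvres up, its top level at about 41 mm. Next, the bar at (590,145).

Request:
step_arm([
  [0.35,0.0,0.025,0.03,0],
  [0.35,0.01,0.055,0.07,0],
  [0.35,0.03,0.075,0.095,0],
  [0.35,0.047,0.08,0.099,0],
  [0.35,0.075,0.08,0.099,0],
  [0.35,0.1,0.08,0.099,0],
  [0.35,0.112,0.08,0.099,0],
  [0.35,0.113,0.08,0.099,0],
  [0.35,0.113,0.08,0.099,0],
])

```text
time_s: 17.7
tool_pos: [0.5992, -0.3116, 0.0541]
tool_rot: [62.5, 89.9, -17.9]
force: [0.6, -0.9, 0.3]
grip_width: 0.0588
```

```bash
python3 - <<'E'
from h import *
print(go([.6000,-.3110,.054],99.6)); o,T=tool(); print(o['force'],o['tool_pos'],o['qpos'].round(0))
E
```

```text
('shift', array([ 0.0001,  0.0009, -0.0005]), 'turn', np.float64(-0.04), '(alt 180.0)', 'jaw', np.float64(-80.44), 'j7', np.float64(-37.5))
[ 0.59773041 -0.94181233  0.25064144] [ 0.5991998  -0.31159983  0.05405631] [ -5.  35.  41.  92. -25.  63. -38.]
```

Request:
step_arm([
  [-1,0,0,0,0],
  [-1,0,0,0,0],
  [-1,0,0,0,0],
  [-1,0,0,0,0],
  [-1,0,0,0,0],
], newtons=20)

```text
time_s: 18.32
tool_pos: [0.5986, -0.3115, 0.053]
tool_rot: [132.9, 90.0, 52.4]
force: [0.5, -0.2, -0.5]
grip_width: 0.0169
```

Request:
step_arm([
  [-1,0,0,0,0],
  [-1,0,0,0,0],
  [-1,-0.0055,0,-0.0001,0],
  [-1,-0.0138,0,-0.0006,0],
  [-1,-0.0274,0,-0.0024,0],
  [-1,-0.0409,0,-0.0054,0],
  [-1,-0.054,0,-0.0095,0],
  [-1,-0.0668,0,-0.0148,0],
  [-1,-0.079,0,-0.0212,0],
  [-1,-0.0906,0,-0.0286,0],
  [-1,-0.1016,0,-0.037,0],
])

```text
time_s: 19.7
tool_pos: [0.5925, -0.276, 0.1562]
tool_rot: [24.7, 89.8, -55.8]
force: [2.3, -5.3, 0.0]
grip_width: 0.0094
```

```bash
cat >> h.py <<'E'
def bar():
    o,T=tool(); c=np.array([.5728,-.1552]); a=np.radians(9.6); d=o['tool_pos'][:2]-c
    x=d@[np.cos(a),np.sin(a)]; y=d@[-np.sin(a),np.cos(a)]; z=o['tool_pos'][2]-.054
    print('t',o['time_s'],'x',x.round(4),'r',np.hypot(y,z).round(4),'ang',np.degrees(np.arctan2(z,-y)).round(1),'F',o['force'].round(1),'w',o['grip_width'].round(4),'q',o['qpos'].round(0))
E
python3 -c "
from h import *
bar(); print(tool()[1].round(3))"
```

```text
Traceback (most recent call last):
  File "h.py", line 36, in bar
    print('t',o['time_s'],'x',x.round(4),'r',np.hypot(y,z).round(4),'ang',np.degrees(np.arctan2(z,-y)).round(1),'F',o['force'].round(1),'w',o['grip_width'].round(4),'q',o['qpos'].round(0))
                                                                                                                                            ^^^^^^^^^^^^^^^^^^^^^
AttributeError: 'float' object has no attribute 'round'
```

Request:
step_arm([
  [-1,-0.0101,0,-0.0093,0],
  [-1,-0.0194,0,-0.0194,0],
  [-1,-0.0278,0,-0.0304,0],
  [-1,-0.0352,0,-0.042,0],
  [-1,-0.0416,0,-0.0542,0],
  [-1,-0.0469,0,-0.067,0],
  [-1,-0.051,0,-0.0801,0],
  [-1,-0.054,0,-0.0936,0],
  [-1,-0.0558,0,-0.1072,0],
  [-1,-0.0564,0,-0.121,0],
  [-1,-0.0558,0,-0.1348,0],
  [-1,-0.054,0,-0.1484,0],
])

```text
time_s: 21.2
tool_pos: [0.5675, -0.1277, 0.2099]
tool_rot: [157.1, 89.9, 76.7]
force: [-0.0, -0.8, 1.7]
grip_width: 0.0093
```

```bash
sed -i "s/o\['grip_width'\].round(4)/round(o['grip_width'],4)/" h.py
python3 -c "
from h import *
bar(); print(tool()[1].round(3).tolist())"
```

```text
t 21.2 x -0.0006 r 0.1584 ang 100.2 F [-0.  -0.8  1.7] w 0.0093 q [-29.  14.  45.  97. -10.  73. -62.]
[[0.0, 0.986, 0.166], [0.001, 0.166, -0.986], [-1.0, 0.0, -0.001]]
```

Request:
step_arm([
  [-1,0.0023,0,-0.0108,0],
  [-1,0.0053,0,-0.0214,0],
  [-1,0.0091,0,-0.0318,0],
  [-1,0.0136,0,-0.0419,0],
  [-1,0.0188,0,-0.0516,0],
  [-1,0.0246,0,-0.061,0],
  [-1,0.0311,0,-0.0699,0],
  [-1,0.0382,0,-0.0783,0],
  [-1,0.0458,0,-0.0863,0],
  [-1,0.054,0,-0.0936,0],
  [-1,0.0627,0,-0.1004,0],
  [-1,0.0719,0,-0.1066,0],
])

```text
time_s: 22.7
tool_pos: [0.5501, -0.024, 0.136]
tool_rot: [-4.0, 89.9, -84.5]
force: [1.8, -5.4, -3.6]
grip_width: 0.0087
```

```bash
python3 -c "
from h import *
bar()"
```

```text
t 22.7 x -0.0005 r 0.1564 ang 148.4 F [ 1.8 -5.4 -3.6] w 0.0087 q [-37.  13.  42. 106.  -9.  64. -73.]
```

Request:
step_arm([
  [-1,0.0071,0,-0.0042,0],
  [-1,0.0144,0,-0.008,0],
  [-1,0.022,0,-0.0114,0],
  [-1,0.0297,0,-0.0145,0],
  [-1,0.0375,0,-0.0171,0],
  [-1,0.0455,0,-0.0193,0],
  [-1,0.0536,0,-0.0211,0],
  [-1,0.0617,0,-0.0225,0],
  [-1,0.0686,0,-0.0233,0],
  [-1,0.0741,0,-0.0237,0],
  [-1,0.0796,0,-0.0239,0],
  [-1,0.0796,0,-0.0239,0],
])

```text
time_s: 24.2
tool_pos: [0.5462, 0.0002, 0.0568]
tool_rot: [-126.6, 90.0, 152.9]
force: [0.1, -4.2, -2.0]
grip_width: 0.0087
```

```bash
python3 -c "
from h import *
bar()"
```

```text
t 24.2 x -0.0003 r 0.1577 ang 179.0 F [ 0.1 -4.2 -2. ] w 0.0087 q [-37.  18.  39. 111. -14.  56. -72.]
```

Final few millimetres, then open the fingers and back off upwards.

Request:
step_arm([
  [-1,0.0015,0,0,0],
  [-1,0.003,0,0,0],
  [-1,0.0035,0,0,0],
  [-1,0.0035,0,0,0],
])

```text
time_s: 24.7
tool_pos: [0.5462, 0.0002, 0.0536]
tool_rot: [-179.5, 90.0, 100.0]
force: [0.3, -3.1, -1.3]
grip_width: 0.0086
```

```bash
python3 -c "
from h import *
bar()"
```

```text
t 24.7 x -0.0003 r 0.1577 ang -179.9 F [ 0.3 -3.1 -1.3] w 0.0086 q [-37.  19.  39. 111. -14.  55. -71.]
```

Request:
step_arm([
  [0.2,0,0,0,0],
  [0.2,0,0,0,0],
  [0.2,0,0,0,0],
  [0.2,-0.02,0,0,0],
  [0.2,-0.06,0,0,0],
  [0.2,-0.11,0,0.02,0],
  [0.2,-0.14,-0.03,0.05,0],
  [0.2,-0.14,-0.05,0.08,0],
  [0.2,-0.14,-0.05,0.08,0],
  [0.2,-0.14,-0.05,0.08,0],
  [0.2,-0.14,-0.05,0.08,0],
])

```text
time_s: 26.08
tool_pos: [0.5105, -0.0859, 0.1938]
tool_rot: [165.1, 90.0, 84.7]
force: [-0.4, -1.0, -0.0]
grip_width: 0.0524
```

```bash
python3 - <<'E'
from h import *
o,T=tool(); print(o['time_s'],o['tool_pos'],o['grip_width'])
m=camera_model('wrist'); im,D=read_camera('wrist'); save('w7.png',cv2.resize(im,None,fx=1.4,fy=1.4))
P=cloud(m,D>0,D); c=np.array([.5728,-.1552]); a=np.radians(9.6); M=np.array([[np.cos(a),np.sin(a)],[-np.sin(a),np.cos(a)]])
L=np.c_[(P[:,:2]-c)@M.T,P[:,2]]*1000
def sel(x0,x1,y0,y1,z0,z1):
    q=L[(L[:,0]>x0)&(L[:,0]<x1)&(L[:,1]>y0)&(L[:,1]<y1)&(L[:,2]>z0)&(L[:,2]<z1)]; print((x0,x1,y0,y1,z0,z1),len(q), np.percentile(q,[2,50,98],axis=0).round(1).tolist() if len(q) else '')
sel(-40,40,140,175,40,75); sel(-12,12,48,72,20,100); sel(-50,50,25,95,75,100)
for n in ('scene',):
    im,D=read_camera(n); save('s7.png',cv2.resize(im[180:360,100:320],None,fx=3,fy=3,interpolation=cv2.INTER_CUBIC))
E
```

```text
26.075 [ 0.51054499 -0.08593868  0.19375535] 0.05237491508896541
(-40, 40, 140, 175, 40, 75) 1232 [[-38.2, 152.7, 53.1], [2.5, 156.5, 57.5], [38.2, 162.1, 59.5]]
(-12, 12, 48, 72, 20, 100) 1005 [[-11.5, 48.4, 65.2], [0.1, 59.9, 69.8], [11.3, 71.3, 74.4]]
(-50, 50, 25, 95, 75, 100) 8997 [[-41.7, 28.9, 76.5], [-0.3, 59.6, 89.3], [41.3, 90.7, 90.7]]
```

View pics/w7.png

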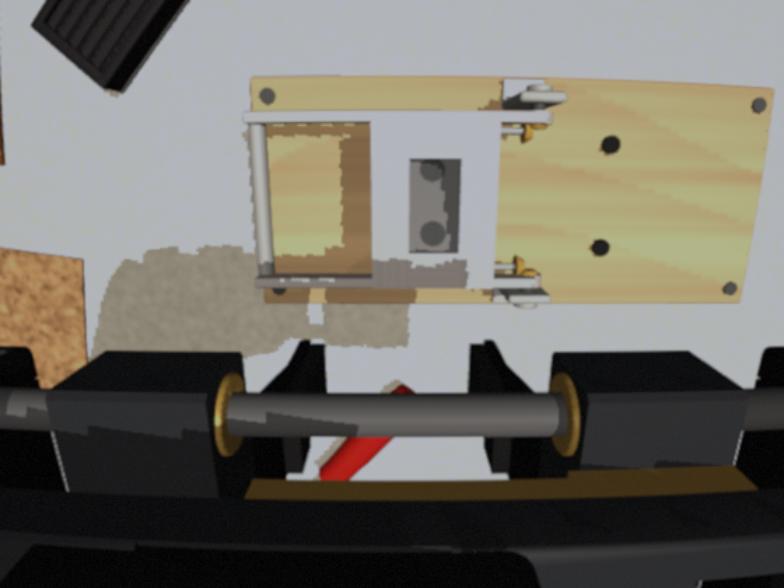

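View pics/s7.png

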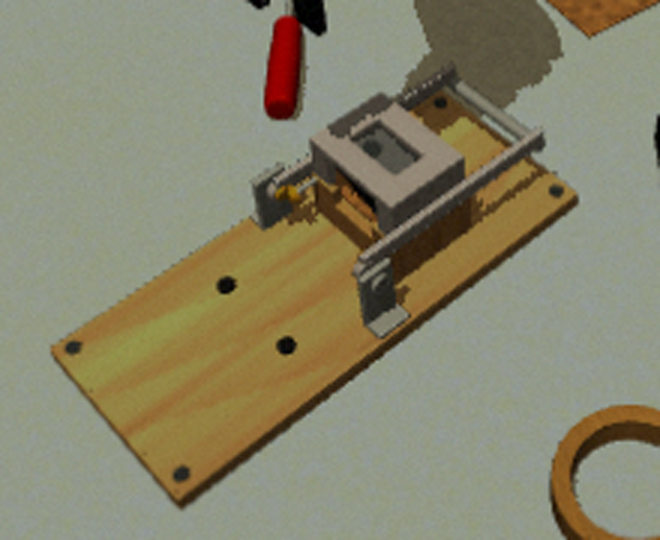

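The flipper is fully over and the grey back with its two magnet seats shows through the window at (432,205). The level reads about 70 mm where 60 is expected, so I check for tilt.

```bash
python3 - <<'E'
from h import *
m=camera_model('wrist'); im,D=read_camera('wrist')
c=np.array([.5728,-.1552]); a=np.radians(9.6); M=np.array([[np.cos(a),np.sin(a)],[-np.sin(a),np.cos(a)]])
mask=np.zeros(D.shape,bool); mask[120:176,296:322]=1
P=cloud(m,mask,D); L=np.c_[(P[:,:2]-c)@M.T,P[:,2]]*1000
A=np.c_[L[:,:2]-[0,60],np.ones(len(L))]; k,_,_,_=np.linalg.lstsq(A,L[:,2],rcond=None); print('plane tilt deg x,y, z0',np.degrees(np.arctan(k[:2])),k[2],'resid',np.std(L[:,2]-A@k))
# two seats triangulated against depth: print depth-based seat positions
s=np.array([[432,171],[432,233]])/1.4
for z in (.060,.070,.084):
    q=onplane(m,s,z); print(z,((q[:,:2]-c)@M.T*1000).round(1).tolist(), np.linalg.norm(q[0]-q[1]))
g=D[::4,:].copy()
for r in (116,124,136,148,160,172,176): print(r,D[r,286:334:3].round(4))
E
```

```text
plane tilt deg x,y, z0 [-20.19784546  -0.36062353] 69.82443082383048 resid 0.7077390658370157
0.06 [[16.0, 58.7], [-18.9, 58.1]] 0.034913813251637005
0.07 [[16.3, 59.5], [-17.4, 58.8]] 0.033648838696729716
0.084 [[16.7, 60.5], [-15.2, 59.9]] 0.03187787431985964
116 [0.2377 0.2378 0.2643 0.2626 0.2646 0.2629 0.2623 0.2628 0.2645 0.2633
 0.2644 0.2641 0.2638 0.2632 0.2398 0.2378]
124 [0.2395 0.2399 0.2639 0.2635 0.263  0.2641 0.2628 0.2638 0.2616 0.2627
 0.2648 0.2635 0.264  0.2638 0.2408 0.2395]
136 [0.2418 0.2418 0.2637 0.2628 0.2625 0.2629 0.2636 0.2625 0.2641 0.2624
 0.2629 0.2638 0.2634 0.2624 0.2461 0.2423]
148 [0.2446 0.2438 0.2631 0.2632 0.2626 0.2618 0.2627 0.2627 0.2609 0.2625
 0.2638 0.2628 0.2624 0.2633 0.2457 0.2432]
160 [0.2467 0.2469 0.2626 0.2618 0.2616 0.2617 0.2611 0.2613 0.2624 0.261
 0.2601 0.2611 0.2619 0.2612 0.2463 0.2468]
172 [0.2478 0.2488 0.2613 0.2609 0.2613 0.2607 0.2609 0.2611 0.2596 0.2609
 0.2606 0.2608 0.2612 0.2611 0.2491 0.2478]
176 [0.2495 0.25   0.2604 0.2606 0.2617 0.2619 0.2597 0.2609 0.2612 0.2598
 0.2603 0.2596 0.2598 0.2629 0.249  0.251 ]
```

The depth shows the cassette tilted by 20°: its +x end is on the nest floor, its −x end is hung against the cradle's end wall. I take the bar again, lift it a few degrees and lower it to work the end free.

Request:
step_arm([
  [0.2,0,0.02,-0.03,0],
  [0.2,0.01,0.04,-0.065,0],
  [0.2,0.03,0.05,-0.08,0],
  [0.2,0.07,0.05,-0.08,0],
  [0.2,0.11,0.05,-0.08,0],
  [0.2,0.135,0.05,-0.08,0],
  [0.2,0.14,0.05,-0.08,0],
  [0.2,0.14,0.05,-0.08,0],
  [-1,0.14,0.05,-0.08,0],
  [-1,0.14,0.05,-0.08,0],
  [-1,0.14,0.05,-0.08,0],
  [-1,0.14,0.05,-0.08,0],
])

```text
time_s: 27.72
tool_pos: [0.5464, 0.0001, 0.0539]
tool_rot: [112.1, 90.0, 31.6]
force: [-0.4, -0.0, -1.2]
grip_width: 0.0202
```

Request:
step_arm([
  [-1,0,0,0,0],
  [-1,0,0,0,0],
  [-1,-0.008,0,0.0002,0],
  [-1,-0.016,0,0.0008,0],
  [-1,-0.016,0,0.0008,0],
  [-1,-0.006,0,0.0001,0],
  [-1,-0.001,0,0,0],
  [-1,-0.014,0,0.0006,0],
  [-1,-0.022,0,0.0015,0],
  [-1,-0.01,0,0.0003,0],
  [-1,-0.002,0,0,0],
  [-1,0.0,0,0,0],
])

```text
time_s: 29.22
tool_pos: [0.5463, 0.0002, 0.0537]
tool_rot: [-134.9, 90.0, 144.6]
force: [-3.7, 2.5, 10.8]
grip_width: 0.0091
```

```bash
cat > tilt.py <<'E'
from h import *
def tilt():
    m=camera_model('wrist'); im,D=read_camera('wrist')
    c=np.array([.5728,-.1552]); a=np.radians(9.6); M=np.array([[np.cos(a),np.sin(a)],[-np.sin(a),np.cos(a)]])
    P=cloud(m,D>0,D); L=np.c_[(P[:,:2]-c)@M.T,P[:,2]]*1000
    for n,(z0,z1,hx,hy) in {'plate':(85,96,35,25),'back':(48,82,20,11)}.items():
        Q=L[(abs(L[:,0])<hx)&(abs(L[:,1]-60)<hy)&(L[:,2]>z0)&(L[:,2]<z1)]
        if len(Q)<30: print(n,len(Q)); continue
        A=np.c_[Q[:,:2]-[0,60],np.ones(len(Q))]; k=np.linalg.lstsq(A,Q[:,2],rcond=None)[0]
        print(n,len(Q),'tilt',np.degrees(np.arctan(k[:2])).round(1),'z0',k[2].round(1))
    return im
E
python3 -c "
from tilt import *
bar(); tilt()"
```

```text
t 29.225 x -0.0002 r 0.1577 ang -179.9 F [-3.7  2.5 10.8] w 0.0091 q [-37.  19.  39. 111. -14.  55. -71.]
plate 3516 tilt [0.  0.4] z0 89.3
back 3
```

Request:
step_arm([
  [0.2,0,0,0,0],
  [0.2,0,0,0,0],
  [0.2,0,0,0,0],
  [0.2,-0.03,0,0,0],
  [0.2,-0.08,0,0,0],
  [0.2,-0.13,-0.015,0.03,0],
  [0.2,-0.14,-0.04,0.065,0],
  [0.2,-0.14,-0.05,0.08,0],
  [0.2,-0.14,-0.05,0.08,0],
  [0.2,-0.14,-0.05,0.08,0],
])

```text
time_s: 30.52
tool_pos: [0.5103, -0.0854, 0.1927]
tool_rot: [-110.0, 89.9, 169.6]
force: [-0.4, 0.9, 0.2]
grip_width: 0.0521
```

```bash
python3 -c "
from tilt import *
bar(); im=tilt(); save('w8.png',cv2.resize(im[20:240,140:440],None,fx=2.6,fy=2.6))"
```

```text
t 30.525 x -0.05 r 0.1598 ang 119.7 F [-0.4  0.9  0.2] w 0.0521 q [-37.   4.  46. 107.  -3.  70. -70.]
plate 4600 tilt [0.  0.1] z0 89.3
back 1416 tilt [ 0.4 -0.2] z0 59.4
```

View pics/w8.png

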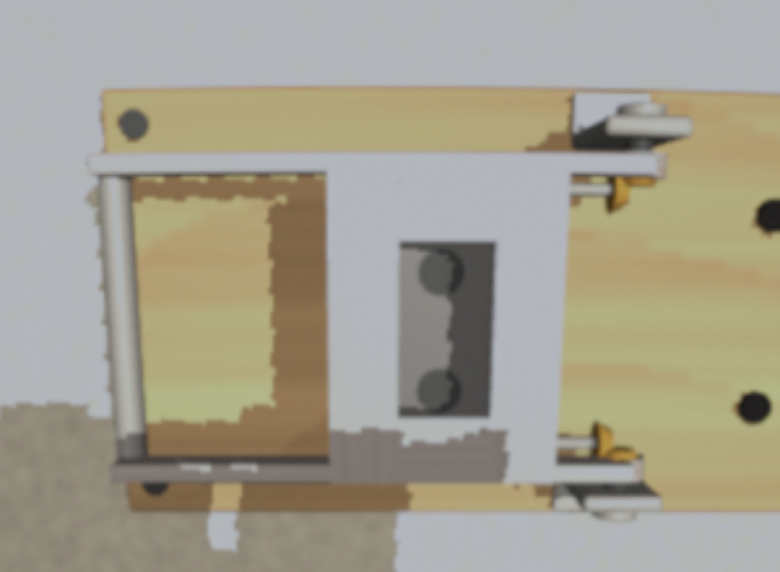

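The jiggle freed it: the back is now level (tilt under 0.5°) at 59.4 mm, against 60 mm for fully seated. Both magnet seats show in the window, at (440,270) and (438,390), and the plate is flat at 89.3 mm. The gripper is clear, so I hand in.

```bash
python3 -c "
from cell import env
print(env.sign_off())"
```

```text
the job is handed in; nothing more can be done
None
```

The cassette is lying flat, louvres down, in the wooden nest with the flipper plate fully over. I handed the job in at about 30.6 s of the 69 s.

- **What I did:** I took the small black cassette from the tray's middle lane by its ends and put it down on the mat. Gripping it across its long sides, I then set it louvres up in the cradle, where it sat flat. I swung the flipper over by its bar under control, let go and backed off.
- **A check that failed first:** after the first swing the cassette was hung up in the cradle, tilted about 20° with its −x end high. I took the bar again, raised the plate twice by 6 to 8° and lowered it, and the cassette dropped in.
- **Last checks:**
  - The cassette's back is level to under 0.5°, at 59.4 mm (60 expected).
  - The plate is flat, and the bar is level with the hinge at about 180°.
  - The gripper is open and touching nothing.
- **Not checked again:** I never touched the dial or the lock, but I took no final picture of the tray to confirm they are still in place.

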